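# Set a turned shaft up on V-blocks under the dial for a run-out check

### The job

Set the shaft up for a run-out check on the surface plate: stand the two V-blocks on the front half of the plate (the half nearer the robot) and gently lay the shaft in their grooves, parallel to the plate's long side, with its plain end to the left, its threaded end to the right, and one block under the middle of each journal, the collar between them. Stand the steel stop block upright and square, facing the shaft's plain end and no more than 15 mm from it, and stand the dial stand behind the shaft with the tip of its plunger right above the middle of the collar. Front, behind, left and right are as seen from the robot; leave the ring, the bottle and the screwdriver alone.

Things in the scene. Friction and masses are not known exactly. Their poses are not given: they have to be found in the camera images.
- plate: Dark cast-iron surface plate on the bench, fixed, 160 mm (x) by 250 mm (y, the long side) by 40 mm high. Origin: centre of its underside; its flat top is 40 mm above the origin. z is up, -x is its front side (towards the robot), +y its left side. It stands turned by up to 0.2 rad.
- v_block_1_mid (a point): One of two identical steel V-blocks, 40 mm across the groove (x), 35 along it (y), 40 high (z), 0.3 kg. Point: its centre, 20 mm up. A 90-degree groove, 30 mm wide, 15 deep, runs along y in the top; a journal lying in it has its axis 42 mm above the block's underside. Grip the flat +x and -x sides. Starts upright on the bench, groove up, turned up to 0.6 rad.
- v_block_2_mid (a point): The other, identical V-block of the pair (same size, axes, point and start). The two are interchangeable.
- shaft_mid (a point): Turned steel shaft, 0.7 kg, starts level in the wooden rest, axis 40 mm above the bench. Point: on the axis, middle of the collar (40 mm diameter, 24 wide: grip across it). y runs along the shaft to the plain end at +75 mm; journals (24 mm diameter) reach from the collar to +75 and -68; a threaded 16 mm stub ends at -88. Blocks belong 46 mm from the collar's middle. x, z roll with it.
- shaft_rest: Wooden shaft rest, fixed, 60 mm (x) by 124 (y) by 41 high: an 8 mm board with two notched uprights, 14 mm thick, at y = +42 and -42 mm, in which the shaft starts along y, plain end at +y; lift it straight up. Origin: centre of its underside; z is up.
- stop_mid (a point): Stop block: rectangular ground-steel block with rows of bored holes, 50 mm (x) by 25 (y) by 75 high (z), 0.6 kg. Point: its centre, 37.5 mm up. One of its broad 50 by 75 faces (+y or -y, either) is to face the shaft's end, the shaft's axis meeting the middle of its width. Grip across the 50 mm. Starts upright on the bench, turned up to 0.6 rad.
- stand_clamp (a point): Dial indicator on a stand, 0.65 kg: base 50 by 50 by 55 mm high, post to 152 mm, dark clamp block 26 (x) by 24 (y) by 34 high, rod towards -x with a 42 mm dial. Point: centre of the clamp, over the base's centre, 125 mm up; grip it across y. Plunger tip: 80 mm from the post towards -x, 70 mm up, 8 mm clear of the laid collar. Starts upright on the bench, dial to the robot, turned up to 0.4 rad.
- steel_ring: Bystander: heavy bare-steel ring, 90 mm outer diameter, 32 mm high, on the bench. Origin: centre of its underside. Not to be disturbed.
- drink_bottle: Bystander: upright drink bottle with a yellow cap, 56 mm diameter, 150 mm high. Origin: centre of its underside. Not to be disturbed.
- screwdriver: Bystander: screwdriver lying on the bench at the robot's left, beside the base, with a red handle, about 200 mm long along its x. Origin: under its middle. Not to be disturbed.
Not all that is in view belongs to the job. Leave any pink look-alike of the part that bears shaft_mid alone.

How it is judged (in metres and radians):
On the way, in this order (a step that is already met when the one before it is completed fails the run):
1. both V-blocks stand upright on the front half of the plate (z of v_block_1_mid in the frame of plate between 0.057 and 0.063 m and angle between each of v_block_1_mid, v_block_2_mid's own z axis and vertical below 0.06 rad and x of v_block_1_mid in the frame of plate between -0.08 and 0 m and y of v_block_1_mid in the frame of plate between -0.125 and 0.125 m and z of v_block_2_mid in the frame of plate between 0.057 and 0.063 m and x of v_block_2_mid in the frame of plate between -0.08 and 0 m and y of v_block_2_mid in the frame of plate between -0.125 and 0.125 m), for 0.2 s.
2. the shaft lies level in both V-blocks, one under the middle of each journal (z of shaft_mid in the frame of plate between 0.079 and 0.085 m and angle between shaft_mid's own y axis and vertical between 1.53 and 1.61 rad and x of shaft_mid in the frame of plate between -0.08 and 0 m and angle between the y axis of shaft_mid and the y axis of plate, either way round below 0.15 rad and ((y of v_block_1_mid in the frame of shaft_mid between 0.034 and 0.058 m and y of v_block_2_mid in the frame of shaft_mid between -0.058 and -0.034 m) or (y of v_block_2_mid in the frame of shaft_mid between 0.034 and 0.058 m and y of v_block_1_mid in the frame of shaft_mid between -0.058 and -0.034 m))), for 0.2 s.
At the end, for the whole second after the job is handed in: Blocks upright on the plate's front half, 34-58 mm either side of the collar; shaft level in both Vs, within 0.15 rad of the plate; stop upright, left, square to 0.2 rad, 0-15 mm off the plain end, 18 mm sideways; stand upright on rear half, tip within 12 mm of collar middle; released, at rest (all of step 1 and all of step 2 and z of stop_mid in the frame of plate between 0.0745 and 0.0805 m and angle between each of stop_mid, stand_clamp's own z axis and vertical below 0.06 rad and y of stop_mid in the frame of plate above 0.02 m and y of stop_mid in the frame of shaft_mid between 0.086 and 0.1025 m and x of shaft_mid in the frame of stop_mid between -0.018 and 0.018 m and angle between the y axis of stop_mid and the y axis of plate, either way round below 0.2 rad and z of stand_clamp in the frame of plate between 0.162 and 0.168 m and x of stand_clamp in the frame of plate above 0 m and x of shaft_mid in the frame of stand_clamp between -0.092 and -0.068 m and y of shaft_mid in the frame of stand_clamp between -0.012 and 0.012 m and linear speed of each of v_block_1, v_block_2, shaft, stop_block, dial_stand below 0.02 m/s); the robot touches nothing.
It fails at once if a bystander (ring, bottle or screwdriver) is shifted by more than 30 mm (distance of any of steel_ring, drink_bottle, screwdriver from where it was at the start of the episode above 0.03 m).
It fails at once if the shaft is dropped or banged on to a V-block (over 80 N) (contact force between shaft and v_block_1 above 80 N or contact force between shaft and v_block_2 above 80 N).
It also fails if it takes over 125 s, if anything falls off the work surface, if the arm or the gripper's body presses on something with over 40 N, if the wrist force passes 120 N, or if a joint passes its speed limit or range.

### The arm

A 6-joint arm with a two-finger parallel gripper is mounted at the origin on the work surface. World frame = base frame: x ahead of the robot, y to its left, z up, the work surface at z = 0. Lengths are in mm, angles in rad, forces in N, time in s.
With the tool pointing down it reaches from about 400 to 925 mm from the base axis. Payload 12.5 kg.
Tool frame: the origin (TCP) lies midway between the tips of the shut fingers; the grasp point (between the pads) lies 19 mm behind it (env.grip_depth is the distance from the TCP to the grasp point, in mm); z points along the fingers, y is the line along which they close (so a half turn about z gives the same grasp; the last joint's range is limited). The gripper opens to 95 mm and grips with 3 to 60 N. Pads are 20 mm wide; open, the fingers measure 119 mm over their backs; the gripper's body (75 mm by 180 mm) begins 59 mm behind the grasp point.
Start: joints at [-1.331, 0.491, 1.559, -0, 1.092, -0.106], TCP at [211.867, -588.013, 214.661] pointing down, gripper open.
Joint ranges: [-3.1, 3.1], [-0.84, 2.19], [0.05, 2.79], [-1.13, 4.28], [0.06, 2.93], [-2.69, 2.69]. Speed limits (rad/s): [2.22, 2.22, 2.79, 3.14, 3.14, 3.14].

### API

Orientations are given as [roll, pitch, yaw] about the fixed x, y, z axes, in that order (R = Rz(yaw) Ry(pitch) Rx(roll)).
In Python, from cell import monitor, viewer, order, env gives the robot as it stands.
- The arm moves only by the tool move_arm, never from a script. Its argument "moves" is one flat list of numbers, 4 for each row, row after row: the shift along the tool's x, y, z normalised to -1 to 1, where 1 is 0.15 m, then the turn about the tool's z normalised to -1 to 1, where 1 is pi/2 rad. A call has 1 to 10 rows; each row shifts and turns the commanded pose from where the row before left it, along the tool's axes as they then stand; what a row does not reach is not made up. A row lasts 1/8 s, in which the tool goes at most 62.5 mm and 10.7 degrees, less where a joint would pass 70% of its speed; a pose out of reach is approached as far as the arm can. A call with a number of a shift or a turn outside -1 to 1 is refused whole. A call with a gripper value outside its range is refused whole. "claw" is the finger opening in mm, from 0 to 95.1, set as the call begins (left out, the last holds). The fingers move at their own pace and stop on an object; the grip force is fixed at half the most. Time passes only in rows, so rows that do not move let the fingers close. It gives the time, the measured TCP pose, the force, the opening and the grip force at its end, in the units of the state.
- monitor.state(): the state, without advancing time (a new reading comes with each control period).
- viewer.read_camera(name): name is "side" or "top"; returns the picture (420x560x3 uint8, red, green, blue); there is no depth.
- viewer.camera_info(name): a dict with "K" (3x3 intrinsics, pixels), "dist_coeffs" ([k1, k2, p1, p2, k3] as OpenCV has them; the pictures are not rectified), "camera_from_world" (4x4, takes a point from world to camera coordinates). Camera axes: x right, y down, z forward; pixel columns grow to the right and rows downward; lengths in mm; the calibration is good to about 2 mm. A picture is of the moment at which its call begins. camera_info takes no time and is no camera call.
- order.job_done(): hands the job in; it is judged then, once.
The state is a dict: "t": time; "joints": joint angles; "qvel": joint speeds; "tau": joint torques, N m; "eef_pos": TCP position; "tcp_rot": TCP orientation; "ft_force": force on the tool from outside, world axes, zero at the start; "moment": the same for the moment, N m; "opening": opening from 0.0 (shut) to 1.0 (fully open); "grip_force": force on a finger pad.
Only numpy, scipy, OpenCV 4.12 (cv2) and the standard library are available. Lean on these libraries where they do the work, as an engineer would, in place of code of your own. Each camera call takes 0.05 s, during which the arm holds its last target. There are 200 camera calls.

## Working session

There is one attempt and no reset: what is moved stays moved. The work goes in short steps, Python scripts to look and compute and a tool call to move; the robot and the scene stay as the last step left them, time stands still between calls to the robot, and variables do not carry over. Pictures are saved under pics/ and viewed, at most 14 in all, crops included, and the job is handed in when it is done.

Besides the shell and the picture viewer there is one more tool, called after ">>>" in YAML: its name, and indented under it one key for each argument. move_arm: Moves the arm, as the interface text tells. Scaled input: -1 to 1 covers 0.15 m each way for a shift and pi/2 rad each way for a turn. Its arguments: {"type":"object","properties":{"moves":{"type":"array"},"claw":{"type":"number"}},"required":["moves"]}

```bash
mkdir -p pics; ls; python3 - <<'E'
from cell import monitor, viewer, order, env
import cv2
print(monitor.state())
for n in("side","top"):
    im=viewer.read_camera(n); cv2.imwrite(f"pics/{n}0.png",cv2.resize(im[:,:,::-1],(800,600),interpolation=cv2.INTER_CUBIC)); cv2.imwrite(f"{n}0raw.png",im[:,:,::-1])
    i=viewer.camera_info(n);print(n,i)
E
```

```text
pics
{'t': 0.0, 'joints': array([-1.33059532e+00,  4.91536223e-01,  1.55942481e+00,  8.12426753e-06,
        1.09168602e+00, -1.05593002e-01]), 'qvel': array([ 0.00015809,  0.00070576,  0.00165176,  0.00177761, -0.00094887,
        0.0009338 ]), 'tau': array([-2.86168543e-04, -6.12654090e+01, -2.58186883e+01,  6.92525133e-02,
        4.81729140e-02, -1.24153994e-04]), 'eef_pos': array([ 211.81262112, -587.77138681,  214.08472773]), 'tcp_rot': array([-3.14054489e+00, -1.18295514e-04,  3.45790196e-01]), 'ft_force': array([ 0.76532775, -0.17303235, -0.14780317]), 'moment': array([-0.03384938,  0.01505624,  0.01632303]), 'grip_force': 0.0, 'opening': 0.9986211144235567}
side {'K': array([[505.37886867,   0.        , 280.60449959],
       [  0.        , 505.37886867, 206.37461092],
       [  0.        ,   0.        ,   1.        ]]), 'dist_coeffs': array([-0.11091597,  0.        ,  0.        ,  0.        ,  0.        ]), 'camera_from_world': array([[-9.70304174e-01, -2.41773997e-01,  7.42588340e-03,
         5.01671892e+02],
       [-1.76824618e-01,  6.88027845e-01, -7.03811579e-01,
         1.51988749e+02],
       [ 1.65054124e-01, -6.84224392e-01, -7.10347885e-01,
         1.15632661e+03],
       [ 0.00000000e+00,  0.00000000e+00,  0.00000000e+00,
         1.00000000e+00]])}
top {'K': array([[528.47551408,   0.        , 282.80413391],
       [  0.        , 528.47551408, 200.63090629],
       [  0.        ,   0.        ,   1.        ]]), 'dist_coeffs': array([-0.13126423,  0.        ,  0.        ,  0.        ,  0.        ]), 'camera_from_world': array([[ 1.14186596e-01, -9.93459041e-01,  7.45561878e-04,
         2.73448745e+00],
       [-9.70178787e-01, -1.11672252e-01, -2.15133513e-01,
         5.36587443e+02],
       [ 2.13809592e-01,  2.38420352e-02, -9.76584362e-01,
         1.21609980e+03],
       [ 0.00000000e+00,  0.00000000e+00,  0.00000000e+00,
         1.00000000e+00]])}
```

View pics/side0.png

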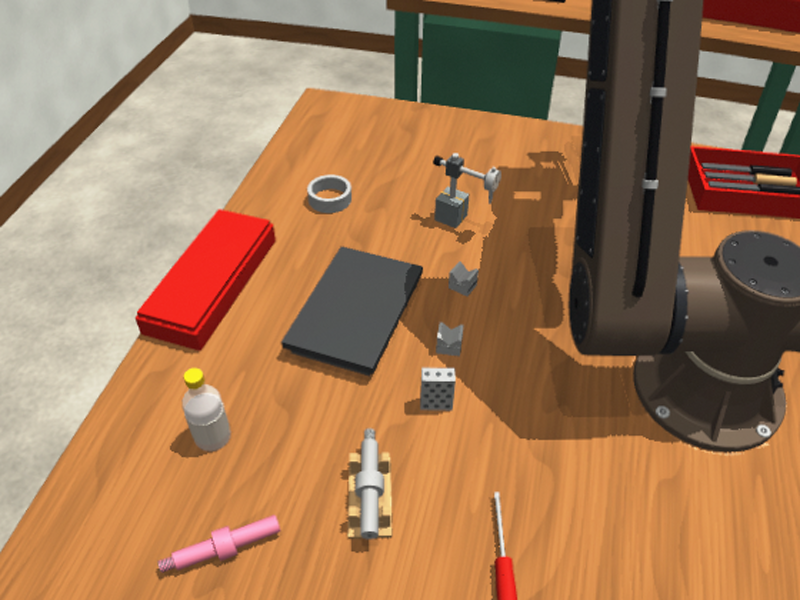

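View pics/top0.png

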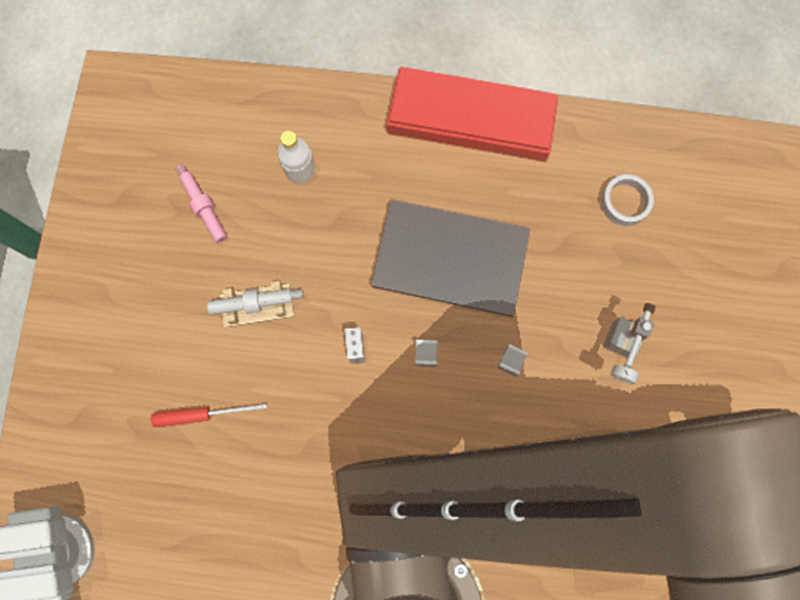

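The shaft candidates are the grey one in the rest at top (250,300) and the pink look-alike at (203,204). By the description I choose the grey one. The V-blocks are at (426,352) and (513,360), the stop at (354,343) and the stand at (630,335). Next I'll check these in close crops.

```bash
python3 - <<'E'
import cv2,numpy as np
t=cv2.imread("top0raw.png");s=cv2.imread("side0raw.png")
def c(im,x,y,w,h,k,g=10):
    o=cv2.resize(im[y:y+h,x:x+w],None,fx=k,fy=k,interpolation=cv2.INTER_CUBIC)
    for i in range(0,w,g): cv2.line(o,(i*k,0),(i*k,6),(0,255,255),1); cv2.putText(o,str(x+i),(i*k,14),0,.3,(0,255,255))
    for i in range(0,h,g): cv2.line(o,(0,i*k),(6,i*k),(0,255,255),1); cv2.putText(o,str(y+i),(8,i*k+4),0,.3,(0,255,255))
    return o
a=np.zeros((600,800,3),np.uint8)
def put(o,x,y): a[y:y+o.shape[0],x:x+o.shape[1]]=o[:600-y,:800-x]
put(c(t,140,190,80,50,8),0,0)      # shaft
put(c(t,238,222,24,36,8),645,0)       # stop
put(c(t,285,232,90,36,8),0,405)    # vblocks 720x288
cv2.imwrite("pics/c1.png",a)
a[:]=0
put(c(t,255,135,120,90,4),0,0)  #plate 480x360
put(c(t,420,208,50,65,6),490,0)  #stand 
put(c(s,300,100,60,60,4),0,361)
put(c(s,235,295,50,90,4)[:239],245,361)
put(c(s,285,175,60,115,3)[:239],450,391)
cv2.imwrite("pics/c2.png",a)
E
```

```text
(no output)
```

View pics/c1.png

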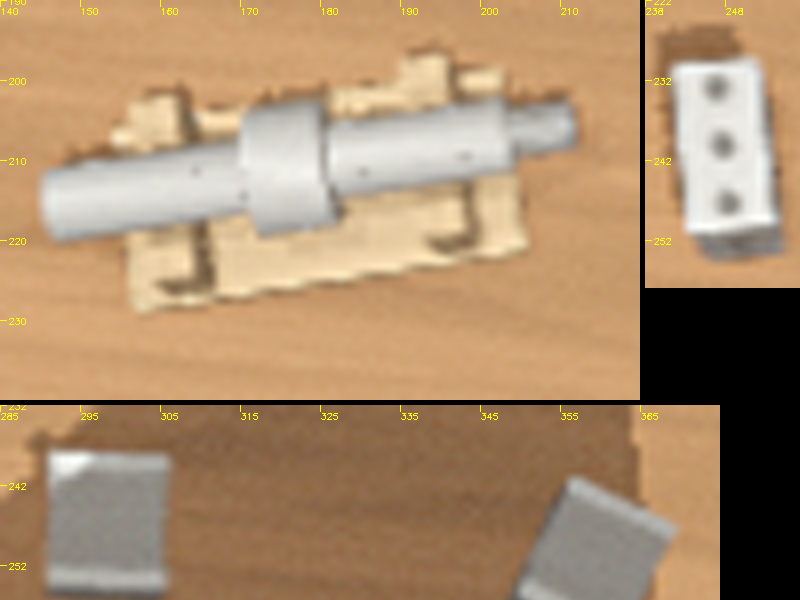

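View pics/c2.png

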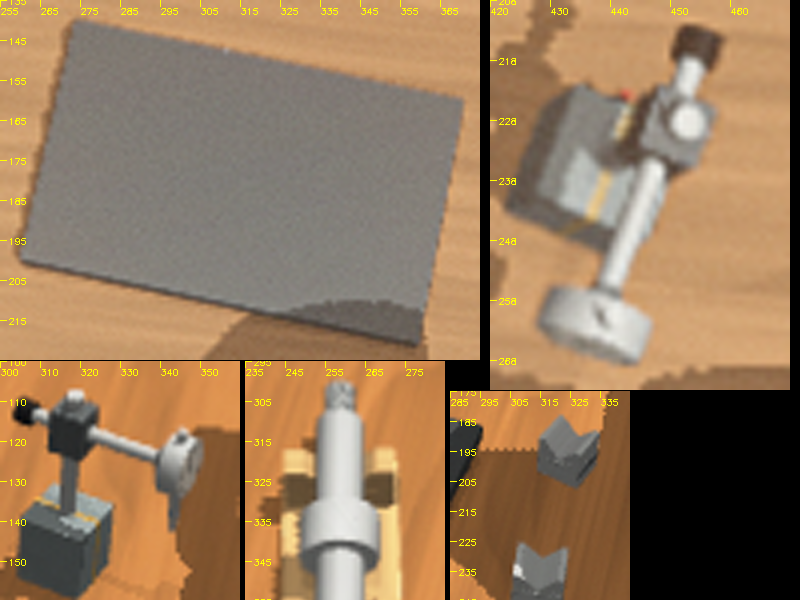

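The crops confirm the grey shaft in the rest: plain end at raw (145.6,215.7), thread at (212,205.6), collar at (176,211). The plate's corners, the stop's top face, both V-block tops and the stand's post top at (453,228) are clear.

```bash
cat > h.py <<'E'
import numpy as np,cv2
from cell import monitor, viewer, order, env
from scipy.optimize import least_squares
def ray(n,px,z):
    i=viewer.camera_info(n);T=i["camera_from_world"];R=T[:3,:3]
    u=cv2.undistortPoints(np.array(px,float).reshape(-1,1,2),i["K"],i["dist_coeffs"]).reshape(-1,2)
    C=-R.T@T[:3,3];d=np.c_[u,np.ones(len(u))]@R
    return C+d*((z-C[2])/d[:,2])[:,None]
def fit(n,px,z,model,yaw0=0):
    P=ray(n,px,z)[:,:2];m=np.array(model,float)
    f=lambda q:((m@np.array([[np.cos(q[2]),np.sin(q[2])],[-np.sin(q[2]),np.cos(q[2])]])+q[:2])-P).ravel()
    r=least_squares(f,[*P.mean(0),yaw0]);return r.x.round(3),np.abs(r.fun).max().round(1)
def box(a,b): return [[a/2,b/2],[a/2,-b/2],[-a/2,-b/2],[-a/2,b/2]]  # img: TL,TR,BR,BL
def plan(wps,start=None):
    """wps: (x,y,z,yaw) world; prints rows"""
    s=monitor.state();c=np.array([*s["eef_pos"],s["tcp_rot"][2]]) if start is None else np.array(start,float)
    for w in wps:
        w=np.array(w,float);d=w-c;dy=(d[3]+np.pi)%(2*np.pi)-np.pi
        n=int(max(np.ceil(np.linalg.norm(d[:3])/58),np.ceil(abs(dy)/.18),1))
        rows=[]
        for k in range(n):
            y=c[3]+dy*k/n;v=d[:3]/n
            rows.append([v@[np.cos(y),np.sin(y),0]/150,v@[np.sin(y),-np.cos(y),0]/150,-v[2]/150,-dy/n/(np.pi/2)])
        print(n,np.round(rows,3).tolist());c=w.copy()
E
python3 - <<'E'
from h import *
print("cam",[(-viewer.camera_info(n)["camera_from_world"][:3,:3].T@viewer.camera_info(n)["camera_from_world"][:3,3]).round() for n in("top","side")])
print("plate",fit("top",[(272,140.5),(370.75,160),(359.5,221),(260,200.5)],40,box(160,250)))
print("stop",fit("top",[(241.75,229.75),(252.1,229.25),(254.6,249.9),(243.4,251.1)],75,box(50,25)))
print("vb1",fit("top",[(291,238.25),(306.25,238.25),(305.6,255.5),(290.9,255.5)],40,box(40,35)))
print("vb2",fit("top",[(356.25,240.75),(370,247.4),(363.5,262.8),(349.75,256.1)],40,box(40,35)))
P=ray("top",[(145.6,215.7),(176.2,210.9),(211.9,205.6)],40);print("shaft",P.round(1));d=P[0]-P[2];print(np.linalg.norm(d),np.arctan2(-d[0],d[1]))
# side check of shaft: collar approx
print("post",ray("top",[(453,228.3)],152).round(1),"side",ray("side",[(318,100.5)],152).round(1))
P=ray("top",[(454.5,215.5),(437.5,261.3)],125);print("rod",P.round(1));d=P[0]-P[1];print(np.arctan2(d[1],d[0]))
E
```

```text
cam [array([ 260.,   34., 1303.]), array([323., 808., 925.])]
plate (array([ 5.97815e+02, -9.95300e+00, -8.80000e-02]), np.float64(1.7))
stop (array([4.26003e+02, 1.33995e+02, 2.19000e-01]), np.float64(0.8))
vb1 (array([4.28067e+02, 1.41520e+01, 9.90000e-02]), np.float64(1.3))
vb2 (array([ 4.32899e+02, -1.34143e+02, -3.25000e-01]), np.float64(1.1))
shaft [[460.7 394.6  40. ]
 [481.3 321.   40. ]
 [504.6 235.5  40. ]]
165.08013209892138 0.26912685056187385
post [[ 492.8 -323.8  152. ]] side [[ 501.8 -357.7  152. ]]
rod [[ 528.6 -334.2  125. ]
 [ 418.8 -300.3  125. ]]
-0.2998798269870166
```

```bash
python3 - <<'E'
from h import *
print("post side",ray("side",[(318.7,108.5)],152).round(1))
plan([(433,-134,150,1.246)])
E
```

```text
post side [[ 492.7 -320.3  152. ]]
9 [[0.268, -0.261, 0.047, -0.064], [0.293, -0.233, 0.047, -0.064], [0.315, -0.202, 0.047, -0.064], [0.333, -0.17, 0.047, -0.064], [0.348, -0.136, 0.047, -0.064], [0.36, -0.1, 0.047, -0.064], [0.368, -0.064, 0.047, -0.064], [0.373, -0.027, 0.047, -0.064], [0.374, 0.011, 0.047, -0.064]]
```

>>> move_arm:
  moves: [0.27,-0.26,0.04,-0.064,0.29,-0.23,0.04,-0.064,0.315,-0.2,0.04,-0.064,0.33,-0.17,0.05,-0.064,0.35,-0.135,0.05,-0.064,0.36,-0.1,0.05,-0.064,0.37,-0.065,0.05,-0.064,0.37,-0.03,0.05,-0.064,0.37,0.01,0.05,-0.064,0,0,0,0]
  claw: 70

```text
t: 1.35
eef_pos: [431.9, -132.2, 151.1]
tcp_rot: [-3.14, -0.0, 1.257]
ft_force: [-0.9, -0.3, -0.1]
opening: 0.733
grip_force: 0.0
```

>>> move_arm:
  moves: [-0.009,0.011,0.3,0.007,0,0,0.35,0,0,0,0.2,0,0,0,0.1,0,0,0,0,0]

```text
t: 1.98
eef_pos: [431.8, -137.6, 8.3]
tcp_rot: [-3.139, -0.0, 1.238]
ft_force: [0.2, 0.2, 0.1]
opening: 0.736
grip_force: 0.0
```

>>> move_arm:
  moves: [0,0,0,0,0,0,0,0,0,0,0,0,0,0,0,0]
  claw: 20

```text
t: 2.48
eef_pos: [432.7, -137.1, 9.6]
tcp_rot: [3.14, 0.0, 1.24]
ft_force: [-0.9, -0.6, 5.8]
opening: 0.419
grip_force: 30.0
```

```bash
python3 - <<'E'
from h import *
plan([(432.7,-137,110,1.24),(552,-54,110,1.483),(552,-54,52,1.483)])
E
```

```text
2 [[0.0, -0.0, -0.335, -0.0], [0.0, -0.0, -0.335, -0.0]]
3 [[0.261, 0.191, -0.0, -0.052], [0.244, 0.211, -0.0, -0.052], [0.226, 0.23, -0.0, -0.052]]
1 [[0.0, 0.0, 0.387, -0.0]]
```

>>> move_arm:
  moves: [0,0,-0.33,0,0,0,-0.34,0,0.13,0.1,0,-0.026,0.13,0.1,0,-0.026,0.12,0.105,0,-0.026,0.12,0.105,0,-0.026,0.11,0.115,0,-0.026,0.11,0.115,0,-0.026,0,0,0,0]

```text
t: 3.6
eef_pos: [551.2, -52.7, 109.2]
tcp_rot: [-3.141, 0.0, 1.486]
ft_force: [-0.2, 0.6, -3.2]
opening: 0.421
grip_force: 30.0
```

>>> move_arm:
  moves: [0,0,0.2,0,0,0,0.15,0,0,0,0.03,0,0,0,0.01,0,0,0,0.005,0,0,0,0,0]

```text
t: 4.35
eef_pos: [550.9, -53.6, 51.0]
tcp_rot: [3.141, 0.0, 1.485]
ft_force: [0.0, 0.5, -3.1]
opening: 0.42
grip_force: 30.0
```

>>> move_arm:
  moves: [0,0,0.005,0,0,0,0.005,0,0,0,0,0]

```text
t: 4.72
eef_pos: [550.9, -53.5, 49.6]
tcp_rot: [3.141, 0.0, 1.485]
ft_force: [-3.1, -0.8, 5.8]
opening: 0.419
grip_force: 30.0
```

Contact made. I'll release, rise and go to V-block 1.

>>> move_arm:
  moves: [0,0,0,0,0,0,0,0,0,0,0,0,0,0,-0.35,0,0,0,-0.3,0,0,0,0,0]
  claw: 70

```text
t: 5.48
eef_pos: [552.0, -53.7, 149.4]
tcp_rot: [3.136, 0.001, 1.485]
ft_force: [0.9, -0.3, -0.3]
opening: 0.731
grip_force: 0.0
```

```bash
python3 - <<'E'
from h import *
print(monitor.state()["eef_pos"])
plan([(428,14,115,1.67),(428,14,8.5,1.67)])
E
```

```text
[552.04363629 -53.73534131 149.37113944]
3 [[0.126, -0.288, 0.076, -0.039], [0.144, -0.279, 0.076, -0.039], [0.161, -0.27, 0.076, -0.039]]
2 [[0.0, 0.0, 0.355, -0.0], [0.0, 0.0, 0.355, -0.0]]
```

>>> move_arm:
  moves: [0.126,-0.288,0.076,-0.039,0.144,-0.279,0.076,-0.039,0.161,-0.27,0.076,-0.039,0,0,0,0]

```text
t: 5.98
eef_pos: [423.5, 15.5, 111.1]
tcp_rot: [-3.138, -0.001, 1.67]
ft_force: [0.9, -0.5, -0.2]
opening: 0.735
grip_force: 0.0
```

```bash
python3 - <<'E'
from h import *
plan([(428,14,100,1.67),(428,14,8.5,1.67)])
E
```

```text
1 [[-0.013, 0.029, 0.074, 0.0]]
2 [[0.0, 0.0, 0.305, -0.0], [0.0, 0.0, 0.305, -0.0]]
```

>>> move_arm:
  moves: [-0.012,0.028,0.074,0,0,0,0.3,0,0,0,0.2,0,0,0,0.105,0,0,0,0,0]

```text
t: 6.6
eef_pos: [431.4, 12.5, 8.6]
tcp_rot: [-3.139, -0.0, 1.667]
ft_force: [0.2, -0.5, -0.1]
opening: 0.735
grip_force: 0.0
```

>>> move_arm:
  moves: [0,0,0,0,0,0,0,0,0,0,0,0,0,0,0,0]
  claw: 20

```text
t: 7.1
eef_pos: [431.3, 12.9, 10.7]
tcp_rot: [3.141, 0.0, 1.669]
ft_force: [-0.4, -1.1, 4.7]
opening: 0.421
grip_force: 29.9
```

```bash
python3 - <<'E'
from h import *
s=monitor.state()
p=s["eef_pos"];y=s["tcp_rot"][2]
plan([(p[0],p[1],110,y),(560,38,110,1.483),(560,38,52,1.483)])
E
```

```text
2 [[0.0, 0.0, -0.331, -0.0], [0.0, 0.0, -0.331, -0.0]]
3 [[0.028, 0.29, -0.0, 0.039], [0.045, 0.288, -0.0, 0.039], [0.063, 0.285, -0.0, 0.039]]
1 [[0.0, 0.0, 0.387, -0.0]]
```

>>> move_arm:
  moves: [0,0,-0.33,0,0,0,-0.33,0,0.014,0.145,0,0.02,0.014,0.145,0,0.02,0.022,0.144,0,0.02,0.022,0.144,0,0.02,0.032,0.143,0,0.019,0.032,0.142,0,0.019,0,0,0,0]

```text
t: 8.22
eef_pos: [560.8, 36.0, 108.9]
tcp_rot: [-3.142, 0.0, 1.483]
ft_force: [0.0, -0.2, -2.5]
opening: 0.418
grip_force: 29.9
```

>>> move_arm:
  moves: [0,0,0.2,0,0,0,0.15,0,0,0,0.025,0,0,0,0.01,0,0,0,0,0]

```text
t: 8.85
eef_pos: [560.4, 35.8, 52.3]
tcp_rot: [3.141, 0.0, 1.483]
ft_force: [0.9, 0.0, -2.9]
opening: 0.42
grip_force: 29.9
```

>>> move_arm:
  moves: [0,0,0.006,0,0,0,0.005,0,0,0,0.005,0,0,0,0,0]

```text
t: 9.35
eef_pos: [560.4, 35.9, 50.7]
tcp_rot: [3.14, 0.0, 1.483]
ft_force: [-3.7, 0.0, 14.6]
opening: 0.418
grip_force: 29.9
```

>>> move_arm:
  moves: [0,0,0,0,0,0,0,0,0,0,0,0,0,0,-0.35,0,0,0,-0.3,0,0,0,0,0]
  claw: 75

```text
t: 10.1
eef_pos: [561.6, 35.8, 149.7]
tcp_rot: [3.136, -0.0, 1.483]
ft_force: [-0.1, -0.3, 0.5]
opening: 0.788
grip_force: 0.0
```

```bash
python3 - <<'E'
from h import *
plan([(481.5,321,130,1.84)])
E
```

```text
6 [[0.308, -0.116, 0.022, -0.038], [0.314, -0.098, 0.022, -0.038], [0.319, -0.079, 0.022, -0.038], [0.324, -0.06, 0.022, -0.038], [0.327, -0.041, 0.022, -0.038], [0.328, -0.021, 0.022, -0.038]]
```

>>> move_arm:
  moves: [0.308,-0.116,0.022,-0.038,0.314,-0.098,0.022,-0.038,0.319,-0.079,0.022,-0.038,0.324,-0.06,0.022,-0.038,0.327,-0.041,0.022,-0.038,0.328,-0.021,0.022,-0.038,0,0,0,0]

```text
t: 10.98
eef_pos: [478.4, 323.3, 125.4]
tcp_rot: [-3.14, 0.0, 1.845]
ft_force: [0.2, -1.3, 0.3]
opening: 0.788
grip_force: 0.0
```

```bash
python3 - <<'E'
from h import *
plan([(481.5,321,80,1.84)])
t=viewer.read_camera("top")[:,:,::-1];s=viewer.read_camera("side")[:,:,::-1]
a=np.zeros((600,800,3),np.uint8)
a[:400,:560]=cv2.resize(t[120:220,250:390],None,fx=4,fy=4,interpolation=3)
a[401:600,:400]=cv2.resize(s[170:270,195:395],None,fx=2,fy=2,interpolation=3)[:199]
a[0:600,562:798]=cv2.resize(t[150:300,140:199],None,fx=4,fy=4,interpolation=3)
cv2.imwrite("pics/p1.png",a)
E
```

```text
1 [[-0.02, 0.016, 0.302, 0.003]]
```

View pics/p1.png

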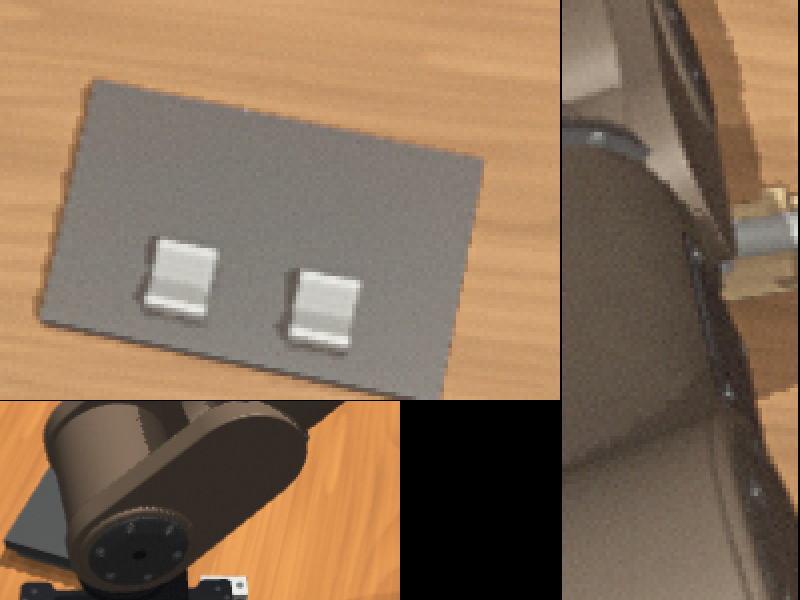

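Both V-blocks stand upright and aligned on the front half. Their crop corners are (158,237),(218,245),(207,318),(144,307) and (300,268),(360,278),(349,352),(288,345).

```bash
python3 - <<'E'
from h import *
f=lambda L:[(x/4+250,y/4+120) for x,y in L]
pl=fit("top",f([(95,80),(483,158),(440,402),(42,322)]),40,box(160,250));print(pl)
for L in([(158,237),(218,245),(207,318),(144,307)],[(300,268),(360,278),(349,352),(288,345)]):
    r=fit("top",f(L),80,box(40,35));q=r[0][:2]-pl[0][:2];a=pl[0][2];print(r,q@[np.cos(a),np.sin(a)],q@[-np.sin(a),np.cos(a)])
E
```

```text
(array([ 5.98973e+02, -1.15650e+01, -8.90000e-02]), np.float64(1.3))
(array([ 5.59284e+02,  3.68010e+01, -5.20000e-02]), np.float64(2.7)) -43.830808940596974 44.64691327082849
(array([ 5.48349e+02, -4.95760e+01, -4.30000e-02]), np.float64(4.0)) -47.045121285007916 -42.36014707574664
```

>>> move_arm:
  moves: [-0.02,0.016,0.3,0.003,0,0,0,0]

```text
t: 11.32
eef_pos: [482.3, 316.7, 79.5]
tcp_rot: [-3.136, 0.001, 1.834]
ft_force: [0.1, 0.1, 0.3]
opening: 0.789
grip_force: 0.0
```

>>> move_arm:
  moves: [0.028,0.002,0,-0.003,0,0,0.2,0,0,0,0.12,0,0,0,0.07,0,0,0,0,0,0,0,0,0]

```text
t: 12.08
eef_pos: [482.6, 323.0, 24.0]
tcp_rot: [3.141, -0.0, 1.841]
ft_force: [-0.1, 0.1, -0.4]
opening: 0.787
grip_force: 0.0
```

>>> move_arm:
  moves: [0,0,0,0,0,0,0,0,0,0,0,0,0,0,0,0]
  claw: 20

```text
t: 12.58
eef_pos: [482.4, 322.9, 23.4]
tcp_rot: [3.141, 0.0, 1.841]
ft_force: [11.6, 2.1, 1.0]
opening: 0.425
grip_force: 7.1
```

>>> move_arm:
  moves: [0,0,0,0,0,0,0,0,0,0,0,0,0,0,-0.05,0,0,0,-0.1,0,0,0,0,0]

```text
t: 13.32
eef_pos: [482.5, 323.0, 47.1]
tcp_rot: [3.14, -0.0, 1.841]
ft_force: [-0.5, -0.0, -5.6]
opening: 0.411
grip_force: 30.0
```

```bash
python3 - <<'E'
from h import *
plan([(482.5,323,130,1.841),(555,-7.5,130,1.466),(555,-7.5,69,1.466)])
E
```

```text
2 [[-0.0, 0.0, -0.276, 0.0], [-0.0, 0.0, -0.276, 0.0]]
6 [[-0.375, -0.02, -0.0, 0.04], [-0.376, 0.003, -0.0, 0.04], [-0.375, 0.027, -0.0, 0.04], [-0.373, 0.05, -0.0, 0.04], [-0.369, 0.073, -0.0, 0.04], [-0.363, 0.096, -0.0, 0.04]]
2 [[0.0, 0.0, 0.203, -0.0], [0.0, 0.0, 0.203, -0.0]]
```

>>> move_arm:
  moves: [0,0,-0.15,0,0,0,-0.25,0,0,0,-0.15,0,-0.187,-0.01,0,0.02,-0.188,-0.01,0,0.02,-0.188,0.002,0,0.02,-0.188,0.002,0,0.02,-0.188,0.013,0,0.02,-0.187,0.014,0,0.02,0,0,0,0]

```text
t: 14.58
eef_pos: [516.1, 155.7, 128.3]
tcp_rot: [-3.141, 0.0, 1.65]
ft_force: [0.2, -0.4, -6.0]
opening: 0.419
grip_force: 30.0
```

>>> move_arm:
  moves: [-0.187,0.025,0,0.02,-0.186,0.025,0,0.02,-0.185,0.036,0,0.02,-0.184,0.037,0,0.02,-0.182,0.048,0,0.02,-0.182,0.048,0,0.02,0,0,0,0,0,0,0,0]

```text
t: 15.58
eef_pos: [549.3, -8.0, 128.3]
tcp_rot: [-3.141, -0.0, 1.465]
ft_force: [1.0, 0.1, -5.6]
opening: 0.413
grip_force: 30.0
```

```bash
python3 - <<'E'
from h import *
plan([(555,-7.5,110,1.466)])
t=viewer.read_camera("top")[:,:,::-1];s=viewer.read_camera("side")[:,:,::-1]
a=np.zeros((600,800,3),np.uint8)
a[:400,:560]=cv2.resize(t[120:220,250:390],None,fx=4,fy=4,interpolation=3)
a[401:600,:800]=cv2.resize(s[155:255,195:395],None,fx=4,fy=4,interpolation=3)[100:299]
cv2.imwrite("pics/p2.png",a)
E
```

```text
1 [[0.008, 0.038, 0.122, -0.001]]
```

View pics/p2.png

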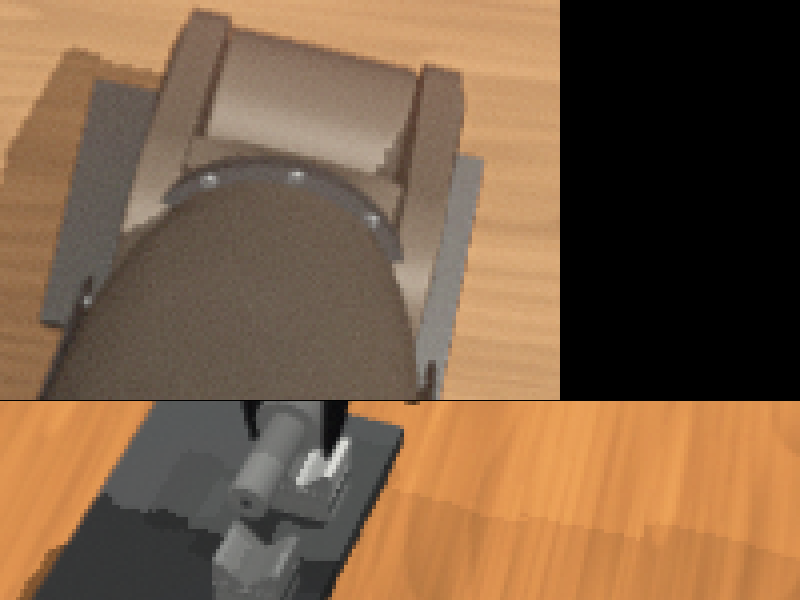

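The side view shows the shaft held level above the blocks, its plain end at crop (247,503), towards the left block.

```bash
python3 - <<'E'
from h import *
p=monitor.state()["eef_pos"];e=ray("side",[(256.75,205.5)],145)[0];print(e,e[:2]-p[:2])
E
```

```text
[554.84689254  67.25353629 145.        ] [ 5.53338461 75.07979964]
```

>>> move_arm:
  moves: [0.004,0.038,0.06,0,0,0,0.1,0,0,0,0.1,0,0,0,0,0,0,0,0,0]

```text
t: 16.3
eef_pos: [555.4, -8.9, 89.3]
tcp_rot: [-3.142, 0.0, 1.464]
ft_force: [-0.6, -0.5, -5.2]
opening: 0.413
grip_force: 30.0
```

>>> move_arm:
  moves: [0.008,0,0.06,0,0,0,0.05,0,0,0,0.02,0,0,0,0.007,0,0,0,0,0,0,0,0,0]

```text
t: 17.05
eef_pos: [555.6, -7.7, 69.0]
tcp_rot: [3.141, 0.0, 1.464]
ft_force: [0.1, 0.4, -5.0]
opening: 0.413
grip_force: 30.0
```

>>> move_arm:
  moves: [0,0,0.004,0,0,0,0.004,0,0,0,0.003,0,0,0,0,0]

```text
t: 17.55
eef_pos: [555.4, -7.6, 67.1]
tcp_rot: [-3.142, 0.0, 1.464]
ft_force: [0.1, -0.3, -5.0]
opening: 0.415
grip_force: 30.0
```

>>> move_arm:
  moves: [0,0,0.003,0,0,0,0.003,0,0,0,0,0]

```text
t: 17.92
eef_pos: [555.4, -7.7, 66.2]
tcp_rot: [-3.142, 0.0, 1.464]
ft_force: [0.7, -0.2, -4.8]
opening: 0.414
grip_force: 30.0
```

>>> move_arm:
  moves: [0,0,0.003,0,0,0,0.003,0,0,0,0,0]

```text
t: 18.3
eef_pos: [555.7, -7.6, 65.7]
tcp_rot: [3.141, 0.0, 1.464]
ft_force: [-1.0, 0.8, 0.1]
opening: 0.414
grip_force: 30.0
```

>>> move_arm:
  moves: [0,0,0.002,0,0,0,0,0]

```text
t: 18.55
eef_pos: [555.7, -7.6, 65.6]
tcp_rot: [3.141, 0.0, 1.464]
ft_force: [-2.4, 0.6, 4.5]
opening: 0.414
grip_force: 30.0
```

>>> move_arm:
  moves: [0,0,0,0,0,0,0,0,0,0,0,0,0,0,-0.1,0,0,0,-0.3,0,0,0,-0.35,0,0,0,0,0]
  claw: 80

```text
t: 19.42
eef_pos: [557.0, -7.8, 182.1]
tcp_rot: [3.134, 0.0, 1.464]
ft_force: [0.5, -1.4, -0.9]
opening: 0.841
grip_force: 0.0
```

```bash
python3 - <<'E'
from h import *
plan([(426,134,140,1.79)])
E
```

```text
4 [[0.212, -0.242, 0.07, -0.052], [0.231, -0.224, 0.07, -0.052], [0.248, -0.205, 0.07, -0.052], [0.264, -0.184, 0.07, -0.052]]
```

>>> move_arm:
  moves: [0.212,-0.242,0.07,-0.052,0.231,-0.224,0.07,-0.052,0.248,-0.205,0.07,-0.052,0.264,-0.184,0.07,-0.052,0,0,0,0,0,0,0,0]

```text
t: 20.18
eef_pos: [424.9, 134.1, 135.6]
tcp_rot: [3.141, 0.0, 1.791]
ft_force: [0.2, 0.5, 0.4]
opening: 0.84
grip_force: 0.0
```

```bash
python3 - <<'E'
from h import *
plan([(426,134,100,1.79),(426,134,33,1.79)])
t=viewer.read_camera("top")[:,:,::-1];s=viewer.read_camera("side")[:,:,::-1]
a=np.zeros((600,800,3),np.uint8)
a[:400,:560]=cv2.resize(t[120:220,250:390],None,fx=4,fy=4,interpolation=3)
a[401:600,:800]=cv2.resize(s[180:230,195:395],None,fx=4,fy=4,interpolation=3)[:199]
cv2.imwrite("pics/p3.png",a)
E
```

```text
1 [[-0.002, 0.007, 0.238, 0.001]]
2 [[0.0, 0.0, 0.223, -0.0], [0.0, 0.0, 0.223, -0.0]]
```

View pics/p3.png

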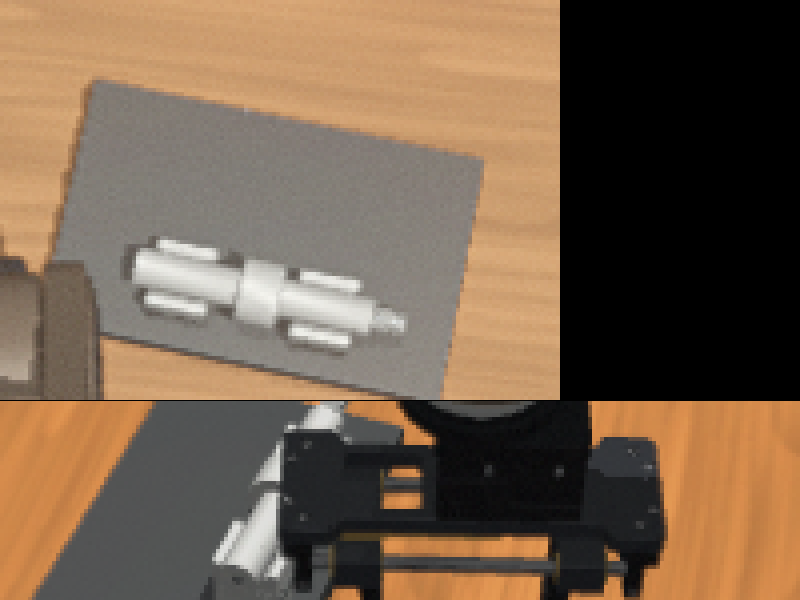

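The shaft lies in both Vs: plain end at crop (133,268), collar middle (262,293), thread end (406,323).

```bash
python3 - <<'E'
from h import *
P=ray("top",[(283.25,187),(315.5,193.25),(351.5,200.75)],122)[:,:2];print(P);d=P[0]-P[2];a=np.arctan2(-d[0],d[1]);print(a)
for c in (P[1],P[0]-75*d/np.linalg.norm(d),P[2]+88*d/np.linalg.norm(d)):print("col",c)
for c,b in((np.array([555.7,-7.6]),-.106),):
    print("stop",c+94.5*np.array([-np.sin(b),np.cos(b)]),"stand",c+80*np.array([np.cos(b),np.sin(b)]))
E
```

```text
[[550.87025734  65.12718569]
 [544.66918305 -10.1434179 ]
 [536.57597957 -94.08458914]]
-0.08954146175842256
col [544.66918305 -10.1434179 ]
col [544.16361803  -9.57235239]
col [544.44510302  -6.43713113]
stop [565.69825203  86.36959591] stand [635.25098067 -16.06412871]
```

>>> move_arm:
  moves: [-0.002,0.006,0.24,0,0,0,0.22,0,0,0,0.15,0,0,0,0.075,0,0,0,0,0]

```text
t: 20.9
eef_pos: [425.6, 133.6, 32.5]
tcp_rot: [-3.141, 0.0, 1.79]
ft_force: [-0.3, 0.0, 0.6]
opening: 0.843
grip_force: 0.0
```

>>> move_arm:
  moves: [0,0,0,0,0,0,0,0,0,0,0,0,0,0,0,0,0,0,0,0]
  claw: 30

```text
t: 21.52
eef_pos: [426.3, 134.2, 33.3]
tcp_rot: [3.139, 0.0, 1.791]
ft_force: [2.7, 0.9, 6.0]
opening: 0.522
grip_force: 30.0
```

```bash
python3 - <<'E'
from h import *
P=ray("top",[(283.25,187),(315.5,193.25),(351.5,200.75)],82)[:,:2];d=P[0]-P[2];print(P,np.linalg.norm(d),np.arctan2(-d[0],d[1]))
plan([(426,134,150,1.791),(565.7,87,150,1.472)])
E
```

```text
[[560.71262125  66.19344656]
 [554.30152971 -11.626413  ]
 [545.93422656 -98.41049399]] 165.26602250480656 -0.089541461758422
3 [[-0.0, -0.001, -0.259, -0.0], [-0.0, -0.001, -0.259, -0.0], [-0.0, -0.001, -0.259, -0.0]]
3 [[-0.17, 0.28, -0.0, 0.068], [-0.139, 0.297, -0.0, 0.068], [-0.107, 0.31, -0.0, 0.068]]
```

>>> move_arm:
  moves: [0,0,-0.2,0,0,0,-0.3,0,0,0,-0.28,0,-0.085,0.14,0,0.034,-0.085,0.14,0,0.034,-0.07,0.148,0,0.034,-0.07,0.148,0,0.034,-0.053,0.155,0,0.034,-0.053,0.155,0,0.034,0,0,0,0]

```text
t: 22.78
eef_pos: [563.8, 82.6, 148.6]
tcp_rot: [-3.139, 0.0, 1.469]
ft_force: [-0.5, 0.2, -7.5]
opening: 0.525
grip_force: 30.0
```

```bash
python3 - <<'E'
from h import *
plan([(565.3,86,110,1.476)])
E
```

```text
1 [[0.024, 0.008, 0.257, -0.004]]
```

>>> move_arm:
  moves: [0.022,0.005,0,-0.004,0,0,0.1,0,0,0,0.1,0,0,0,0,0,0,0,0,0]

```text
t: 23.4
eef_pos: [564.7, 86.4, 119.7]
tcp_rot: [-3.141, 0.0, 1.477]
ft_force: [0.1, 0.3, -6.6]
opening: 0.528
grip_force: 30.0
```

Good. Descending to about 75.

>>> move_arm:
  moves: [0,0,0.12,0,0,0,0.12,0,0,0,0.04,0,0,0,0.015,0,0,0,0,0]

```text
t: 24.02
eef_pos: [565.0, 86.4, 76.1]
tcp_rot: [3.141, -0.0, 1.477]
ft_force: [0.1, 0.7, -6.8]
opening: 0.527
grip_force: 30.0
```

>>> move_arm:
  moves: [0,0,0.005,0,0,0,0.004,0,0,0,0,0]

```text
t: 24.4
eef_pos: [564.7, 86.4, 74.3]
tcp_rot: [3.141, 0.0, 1.477]
ft_force: [-0.4, -0.2, -6.3]
opening: 0.526
grip_force: 30.0
```

>>> move_arm:
  moves: [0,0,0.004,0,0,0,0.004,0,0,0,0,0]

```text
t: 24.78
eef_pos: [564.7, 86.4, 73.3]
tcp_rot: [3.141, 0.0, 1.477]
ft_force: [-2.0, -1.1, -0.8]
opening: 0.522
grip_force: 30.0
```

>>> move_arm:
  moves: [0,0,0.002,0,0,0,0,0,0,0,0,0,0,0,0,0,0,0,-0.2,0,0,0,-0.35,0,0,0,-0.35,0,0,0,0,0]
  claw: 85

```text
t: 25.78
eef_pos: [566.1, 86.5, 211.5]
tcp_rot: [3.135, -0.001, 1.477]
ft_force: [-0.2, -0.0, -1.2]
opening: 0.895
grip_force: 0.0
```

```bash
python3 - <<'E'
from h import *
plan([(493,-322,200,-0.30)])
E
```

```text
10 [[-0.276, -0.023, 0.008, 0.113], [-0.275, 0.026, 0.008, 0.113], [-0.266, 0.074, 0.008, 0.113], [-0.249, 0.12, 0.008, 0.113], [-0.224, 0.162, 0.008, 0.113], [-0.192, 0.199, 0.008, 0.113], [-0.153, 0.23, 0.008, 0.113], [-0.11, 0.254, 0.008, 0.113], [-0.064, 0.269, 0.008, 0.113], [-0.015, 0.276, 0.008, 0.113]]
```

>>> move_arm:
  moves: [-0.276,-0.023,0.008,0.113,-0.275,0.026,0.008,0.113,-0.266,0.074,0.008,0.113,-0.249,0.12,0.008,0.113,-0.224,0.162,0.008,0.113,-0.192,0.199,0.008,0.113,-0.153,0.23,0.008,0.113,-0.11,0.254,0.008,0.113,-0.064,0.269,0.008,0.113,-0.015,0.276,0.008,0.113]
  claw: 65

```text
t: 27.02
eef_pos: [491.1, -323.0, 194.6]
tcp_rot: [-3.141, 0.001, -0.304]
ft_force: [0.5, -0.6, 0.1]
opening: 0.684
grip_force: 0.0
```

```bash
python3 - <<'E'
from h import *
print(monitor.state()["eef_pos"])
plan([(493,-322,200,-0.30)])
t=viewer.read_camera("top")[:,:,::-1];s=viewer.read_camera("side")[:,:,::-1]
a=np.zeros((600,800,3),np.uint8)
a[:400,:560]=cv2.resize(t[120:220,250:390],None,fx=4,fy=4,interpolation=3)
a[:360,562:800]=cv2.resize(s[95:155,290:329],None,fx=6,fy=6,interpolation=3)[:,:238]
a[401:600,:800]=cv2.resize(s[170:270,195:395],None,fx=4,fy=4,interpolation=3)[50:249]
cv2.imwrite("pics/p4.png",a)
E
```

```text
[ 491.14206704 -323.00343139  194.64706842]
1 [[0.01, -0.01, -0.036, -0.003]]Traceback (most recent call last):
  File "<stdin>", line 7, in <module>
ValueError: could not broadcast input array from shape (360,234,3) into shape (360,238,3)
```

```bash
python3 - <<'E'
from h import *
t=viewer.read_camera("top")[:,:,::-1];s=viewer.read_camera("side")[:,:,::-1]
a=np.zeros((600,800,3),np.uint8)
a[:400,:560]=cv2.resize(t[120:220,250:390],None,fx=4,fy=4,interpolation=3)
a[:360,562:796]=cv2.resize(s[95:155,290:329],None,fx=6,fy=6,interpolation=3)
a[401:600,:800]=cv2.resize(s[170:270,195:395],None,fx=4,fy=4,interpolation=3)[50:249]
cv2.imwrite("pics/p4.png",a)
E
```

```text
(no output)
```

View pics/p4.png

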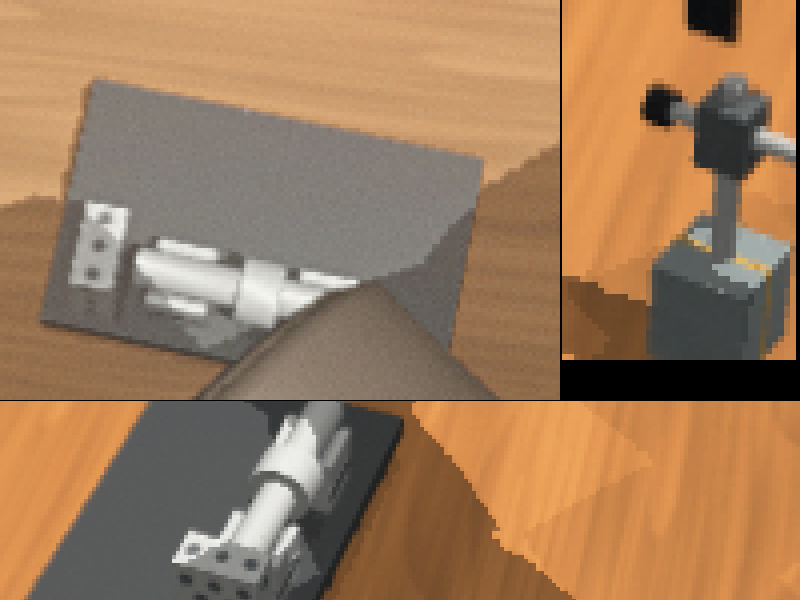

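The stop stands at the plain end, top corners at crop (88,200),(131,207),(115,290),(70,284), and the stand's clamp is clear under the gripper.

```bash
python3 - <<'E'
from h import *
r=fit("top",[(x/4+250,y/4+120) for x,y in [(88,200),(131,207),(115,290),(70,284)]],115,box(50,25));print(r)
c=np.array([555,-9.]);q=c-r[0][:2];b=-.1;print("along",-q@[-np.sin(b),np.cos(b)],"side",q@[np.cos(b),np.sin(b)])
E
```

```text
(array([ 5.64098e+02,  8.53090e+01, -6.90000e-02]), np.float64(1.0))
along 94.74613224785817 side 0.362641794846281
```

>>> move_arm:
  moves: [0.01,-0.008,0,-0.003,0,0,0.2,0,0,0,0.2,0,0,0,0.12,0,0,0,0.05,0,0,0,0,0,0,0,0,0]

```text
t: 28.1
eef_pos: [494.0, -321.1, 111.1]
tcp_rot: [3.141, -0.001, -0.293]
ft_force: [-0.0, 0.5, 0.3]
opening: 0.685
grip_force: 0.0
```

>>> move_arm:
  moves: [0,0,0.02,0,0,0,0,0,0,0,0,0,0,0,0,0,0,0,0,0,0,0,0,0]
  claw: 8

```text
t: 28.85
eef_pos: [493.6, -321.1, 107.2]
tcp_rot: [3.141, 0.0, -0.293]
ft_force: [-0.1, 0.7, -0.5]
opening: 0.249
grip_force: 30.0
```

```bash
python3 - <<'E'
from h import *
p=monitor.state()["eef_pos"];y=monitor.state()["tcp_rot"][2]
plan([(p[0],p[1],230,y),(634.5,-17,230,-.1)])
E
```

```text
3 [[0.0, 0.0, -0.273, -0.0], [0.0, 0.0, -0.273, -0.0], [0.0, 0.0, -0.273, -0.0]]
6 [[0.052, -0.369, -0.0, -0.021], [0.064, -0.367, -0.0, -0.021], [0.076, -0.365, -0.0, -0.021], [0.088, -0.362, -0.0, -0.021], [0.099, -0.359, -0.0, -0.021], [0.111, -0.356, -0.0, -0.021]]
```

>>> move_arm:
  moves: [0,0,-0.05,0,0,0,-0.15,0,0,0,-0.2,0,0,0,-0.2,0,0,0,-0.2,0,0,0,0,0]

```text
t: 29.6
eef_pos: [494.0, -321.4, 228.9]
tcp_rot: [3.14, -0.003, -0.293]
ft_force: [-0.5, -0.5, -6.9]
opening: 0.247
grip_force: 30.0
```

>>> move_arm:
  moves: [0.04,-0.246,0,-0.014,0.04,-0.246,0,-0.014,0.043,-0.245,0,-0.014,0.045,-0.244,0,-0.014,0.05,-0.243,0,-0.014,0.057,-0.242,0,-0.014,0.062,-0.24,0,-0.014,0.068,-0.238,0,-0.014,0.073,-0.237,0,-0.014,0,0,0,0]

```text
t: 30.85
eef_pos: [630.6, -12.9, 224.9]
tcp_rot: [-3.141, 0.003, -0.093]
ft_force: [-0.4, -0.1, -8.2]
opening: 0.251
grip_force: 30.0
```

```bash
python3 - <<'E'
from h import *
plan([(634.5,-17,200,-.1)])
E
```

```text
1 [[0.028, 0.025, 0.166, 0.005]]
```

>>> move_arm:
  moves: [0.024,0.02,0.05,0.005,0,0,0.1,0,0,0,0.1,0,0,0,0.05,0,0,0,0,0,0,0,0,0]

```text
t: 31.6
eef_pos: [634.3, -18.6, 182.7]
tcp_rot: [3.142, -0.001, -0.103]
ft_force: [-0.3, 1.1, -6.4]
opening: 0.252
grip_force: 30.0
```

```bash
python3 - <<'E'
from h import *
plan([(634.5,-17,150,-.1)])
t=viewer.read_camera("top")[:,:,::-1];s=viewer.read_camera("side")[:,:,::-1]
a=np.zeros((600,800,3),np.uint8)
a[:,:]=cv2.resize(s[120:240,190:350],None,fx=5,fy=5,interpolation=3)
cv2.imwrite("pics/p5.png",a)
E
```

```text
1 [[0.0, -0.01, 0.218, -0.002]]
```

View pics/p5.png

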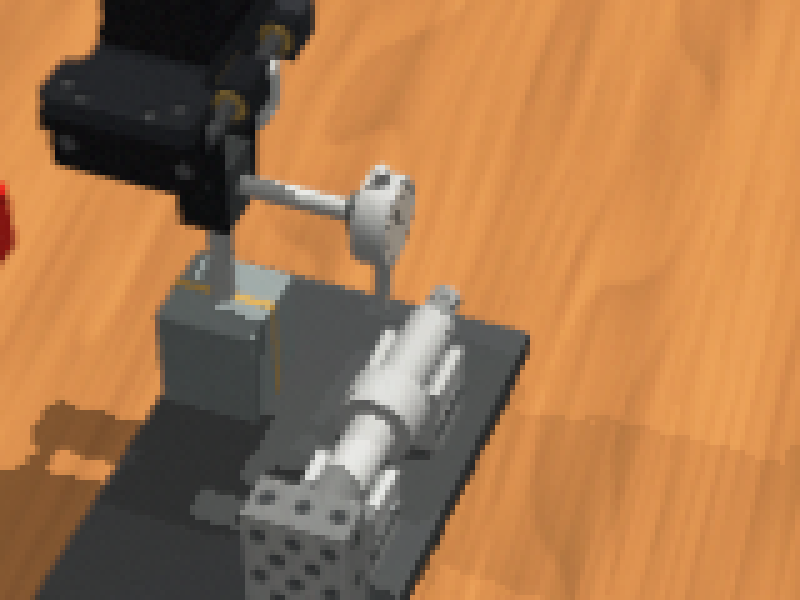

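The plunger tip is at crop (383,305), and the collar's centre is near (390,393).

```bash
python3 - <<'E'
from h import *
print(ray("side",[(266.6,181)],145.5),ray("side",[(268,198.6)],82))
E
```

```text
[[554.541806  -13.7882254 145.5      ]] [[553.98715394 -21.57718949  82.        ]]
```

>>> move_arm:
  moves: [0,-0.008,0.05,0,0,0,0.1,0,0,0,0.04,0,0,0,0.02,0,0,0,0,0]

```text
t: 32.33
eef_pos: [634.2, -17.3, 150.5]
tcp_rot: [3.142, 0.0, -0.104]
ft_force: [-0.4, -0.2, -6.5]
opening: 0.253
grip_force: 30.0
```

>>> move_arm:
  moves: [0,-0.004,0.008,0,0,0,0.006,0,0,0,0.004,0,0,0,0,0]

```text
t: 32.83
eef_pos: [634.2, -16.7, 148.1]
tcp_rot: [3.141, -0.0, -0.103]
ft_force: [0.1, 0.3, -6.5]
opening: 0.25
grip_force: 30.0
```

>>> move_arm:
  moves: [0,0,0.004,0,0,0,0.004,0,0,0,0,0]

```text
t: 33.2
eef_pos: [634.4, -16.7, 147.5]
tcp_rot: [3.141, -0.001, -0.103]
ft_force: [-1.5, 0.7, 2.7]
opening: 0.253
grip_force: 30.0
```

>>> move_arm:
  moves: [0,0,0,0,0,0,0,0,0,0,0,0,0,0,0,0,0,0,-0.1,0,0,0,-0.3,0,0,0,-0.35,0,0,0,0,0]
  claw: 65

```text
t: 34.2
eef_pos: [635.6, -16.8, 264.7]
tcp_rot: [3.141, -0.008, -0.103]
ft_force: [-0.5, 0.1, 0.3]
opening: 0.684
grip_force: 0.0
```

>>> move_arm:
  moves: [-0.1,0.35,-0.1,0,-0.1,0.38,0,0,-0.1,0.38,0,0,-0.1,0.38,0,0,-0.1,0.38,0,0,-0.1,0.38,0,0,0,0.38,0,0,0,0,0,0]

```text
t: 35.2
eef_pos: [502.6, -403.0, 273.4]
tcp_rot: [-3.141, 0.001, -0.107]
ft_force: [0.4, 0.7, 0.3]
opening: 0.68
grip_force: 0.0
```

```bash
python3 - <<'E'
from h import *
t=viewer.read_camera("top")[:,:,::-1];s=viewer.read_camera("side")[:,:,::-1]
a=np.zeros((600,800,3),np.uint8)
a[:300,:420]=cv2.resize(t[120:220,250:390],None,fx=3,fy=3,interpolation=3)
a[:300,430:800]=cv2.resize(t,(370,300))
a[301:600,:400]=cv2.resize(s[140:240,190:290],None,fx=4,fy=4,interpolation=3)[:299]
a[301:600,401:800]=cv2.resize(s,(399,299))
cv2.imwrite("pics/p6.png",a)
a=cv2.resize(t[120:220,250:383],None,fx=6,fy=6,interpolation=3);cv2.imwrite("pics/p7.png",a)
E
```

```text
(no output)
```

View pics/p6.png

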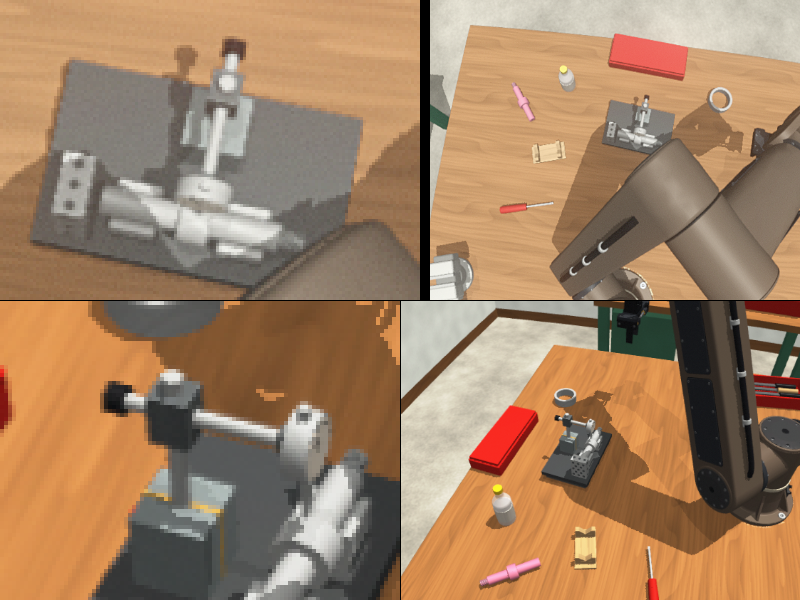

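View pics/p7.png

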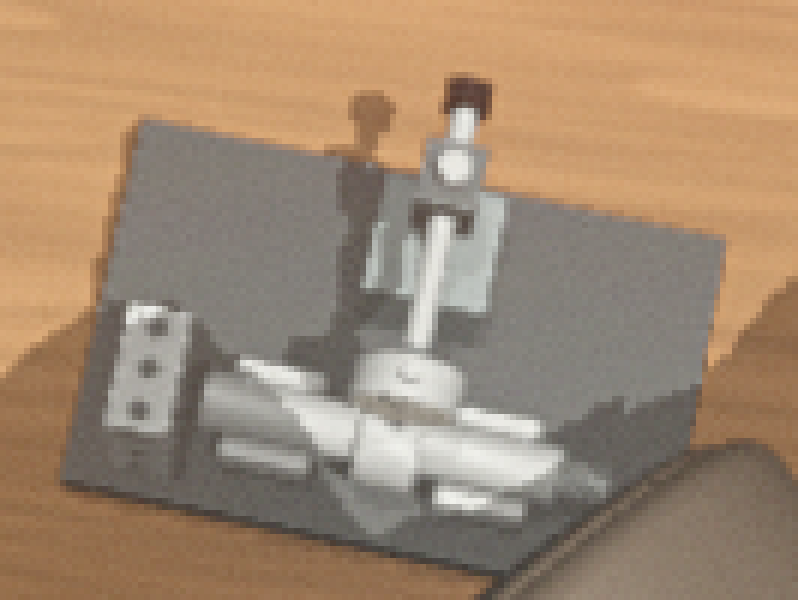

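The assembly is standing: post top at crop (457,167), plain end (203,398), thread end (607,483), stop top corners (123,302),(193,313),(177,433),(105,425). I'll check the numbers.

```bash
python3 - <<'E'
from h import *
f=lambda L:[(x/6+250,y/6+120) for x,y in L]
P=ray("top",f([(203,398),(607,483),(387,437)]),82)[:,:2];d=(P[0]-P[1]);d/=np.linalg.norm(d);print(P,np.arctan2(-d[0],d[1]))
c=((P[0]-75*d)+(P[1]+88*d))/2;print("collar",c)
post=ray("top",f([(457,167)]),192)[0,:2]
R=ray("top",f([(468,95),(425,340)]),165)[:,:2];r=R[0]-R[1];r/=np.linalg.norm(r);print("post",post,"yaw",np.arctan2(r[1],r[0]))
b=-.103;q=c-post;print("shaft in stand",q@[np.cos(b),np.sin(b)],q@[-np.sin(b),np.cos(b)])
st=fit("top",f([(123,302),(193,313),(177,433),(105,425)]),115,box(50,25));print(st);q=st[0][:2]-c;print(q@d,q@[d[1],-d[0]])
E
```

```text
[[562.49531558  65.0003561 ]
 [546.44846729 -97.56916238]
 [555.04050088  -9.16225556]] -0.0983888933218615
collar [555.11038793  -9.81583899]
post [632.95408644 -20.65570887] yaw -0.07022268611317718
shaft in stand -78.54567501357872 2.7786891329290597
(array([ 5.63854e+02,  8.60670e+01, -1.80000e-02]), np.float64(1.5))
96.27800938427586 -0.717267840259388
```

```bash
python3 -c "
from cell import order
print(order.job_done())"
```

```text
the job is handed in; nothing more can be done
None
```

The job is handed in at about 35 s of the 125 s, but no verdict came back: by my last camera measurements the shaft lies in both V-blocks, the stop is about 8 mm off its plain end, and the dial tip is about 3 mm from the collar's middle, all within tolerance.

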